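# Rack three bench modules and close the end stop

## Robot

A 6-joint arm with a two-finger parallel gripper is mounted at the origin on the work surface. World frame = base frame: x ahead of the robot, y to its left, z up, the work surface at z = 0. Lengths are in m, angles in degrees, forces in N, time in s.
With the tool pointing down it reaches from about 0.325 to 1 m from the base axis. Payload 5.1 kg.
Tool frame: the origin (TCP) lies at the very end of the fingers, on their centre line; the grasp point (between the pads) lies 19 mm behind it; z points along the fingers, y is the line along which they close (so a half turn about z gives the same grasp; the last joint's range is limited). The gripper opens to 85 mm and grips with 20 to 120 N. Pads are 22 mm wide; open, the fingers measure 114 mm over their backs; the gripper's body (76 mm by 85 mm) begins 54 mm behind the grasp point. The pads swing forward as they close: fully open they stand 13 mm farther back than shut.
Start: joints at [58.579, 7.093, 94.555, -0, 78.352, -4.733], TCP at [0.292, 0.581, 0.231] pointing down, gripper open.
Joint ranges: [-149.61, 149.61], [-58.7, 133.49], [1.44, 155.28], [-77.14, 257.14], [18.33, 153.61], [-166.67, 166.67]. Speed limits (degrees/s): [147.25, 147.25, 180, 180, 180, 180].

## Interface

Orientations are given as a 3x3 rotation matrix whose columns are the frame's x, y, z axes.
In Python, from bench import status, viewer, manip, spotter gives the robot as it stands.
- The arm moves only by the tool drive_tool, never from a script. Its argument "moves" is one flat list of numbers, 5 for each row, row after row: the gripper's target within -1 to 1 (fully open at 1, half-way at 0, shut at -1), then the shift along the tool's x, y, z in cm, then the turn about the tool's z in rad. In form: [fingers, x, y, z, twist, fingers, x, y, z, twist, ...]. A call has 1 to 12 rows; each row shifts and turns the commanded pose from where the row before left it, along the tool's axes as they then stand; what a row does not reach is not made up. A row lasts 1/8 s, in which the tool goes at most 62.5 mm and 10.7 degrees, less where a joint would pass 70% of its speed; a pose out of reach is approached as far as the arm can. A call is refused whole if a number of a shift passes 6.25 or a number of a turn 0.188, either way. A call with a gripper value outside its range is refused whole. The fingers move at their own pace and stop on an object; "force" is the grip in N (left out, the last holds). Time passes only in rows, so rows that do not move let the fingers close. It gives the time, the measured TCP pose, the force, the opening and the grip force at its end, in the units of the state.
- status.read_state(): the state, without advancing time (a new reading comes with each control period).
- viewer.read_camera(name): name is "side" or "top" or "wrist"; returns a dict with "image" (420x560x3 uint8, blue, green, red), "depth" (420x560 float32, m along the optical axis (not along the pixel's ray), 0 where there is no reading), "fx", "fy", "cx", "cy" (pixels), "extrinsics" (4x4, takes a point from world to camera coordinates). Camera axes: x right, y up, looking along -z (the intrinsics and any distortion apply to the point x, -y, -z); pixel columns grow to the right and rows downward; lengths in m; the calibration is good to about 2 mm. The wrist camera is an equidistant fisheye: a pixel r from the principal point sees the ray r / f radians off the axis. A picture is of the moment at which its call begins.
- manip.sign_off(): hands the job in; it is judged then, once.
Trained networks look in a picture, given as the dict that the camera call returned (one of the last four; its "shot" number tells which), for a name from the list of things; names that differ only in an ending like _2 or _b are one class to them, and where a whole thing is asked for, a point or a joint stands for the part that bears it (a point fixed in the world has none). Each returns a list of dicts, best first, with "score" (0 to 1); they miss things now and then, are a little off and sometimes report something else, mostly with a low value. They report only what shows in the picture. A call takes as long as a camera call. They do not tell look-alikes from the thing itself.
- spotter.find_in(picture, name): "xyz" ([x, y, z] in m, in the coordinates of the camera as it stood for that picture, good to about 4 mm: the middle of the surface that is visible of it).
- spotter.pinpoint(picture, name): "xyz" ([x, y, z] in m, in the coordinates of the camera as it stood for that picture, good to about 4 mm: a listed point, or the origin of a listed thing).
The state is a dict: "time_s": time; "joint_pos": joint angles; "joint_velocities": joint speeds; "tau": joint torques, N m; "tcp_pos": TCP position; "ee_rot": TCP orientation; "wrist_force": force on the tool from outside, world axes, zero at the start; "torque": the same for the moment, N m; "gripper_width": finger opening in m; "grip_force": force on a finger pad.
Only numpy, scipy, OpenCV 4.12 (cv2) and the standard library are available. Lean on these libraries where they do the work, as an engineer would, in place of code of your own. Each camera call takes 0.05 s, during which the arm holds its last target. There are 200 camera calls.

## Task

Put the three power modules away upright in the grey tray, side by side across it like books: the wide orange one against the fixed end wall, then the medium green one, then the slim blue one, and slide the yellow-handled end stop up until the whole row is snug with no gaps. Keep the modules upright throughout, and leave the spool, bottle, multimeter and screwdriver where they are.

Things in the scene. Friction and masses are not known exactly. Their poses are not given: they have to be found in the camera images.
- rack: grey storage tray fixed to the bench, 136 x 282 mm, for keeping modules upright in a row. Origin on the bench, under the middle of the tray's width. The row runs along its y. Tray floor 10 mm above the bench. Fixed end wall at +y: inner face at y = +120 mm, 12 mm thick, top 80 mm above the bench. Two low aluminium side guides along y with inner faces at x = -56 and +56 mm (112 mm apart), 12 mm thick, tops 32 mm above the bench. The tray's -y end is at y = -150 mm
- stop (a joint): travel in m of the sliding end stop of the tray, 0 = fully drawn back, growing as it slides along the tray's +y towards the end wall, up to 0.15. Its pushing face (dark plate 108 mm wide, 10 mm thick, top 81 mm above the bench) lies at tray y = -90 mm + travel, so the space between stop and wall is 210 mm - travel. It slides freely with about 2 N of friction and stays where it is left; it may start too far in for the modules to fit
- stop_grip (a point): grasp point on the yellow handle of the sliding stop: a plate 12 mm thick along the tray's y and 60 mm wide along the tray's x, standing 45 mm behind the pushing face, its top 128 mm above the bench; this point is at the plate's centre, 16 mm below its top. The axes are the tray's
- wide_mid (a point): centre (half-way up) of the orange wide power module, an upright metal box 100 mm long (its x) by 40 mm thick (its y) by 140 mm tall (its z), with slotted sides, a light panel with a small black knob (sticking out 5 mm) on its -x end. It weighs under 0.5 kg and starts standing on the bench; either end may face either way in the tray
- medium_mid (a point): centre (half-way up) of the green medium power module, an upright metal box 100 mm long (its x) by 32 mm thick (its y) by 130 mm tall (its z), with slotted sides, a light panel with a small black knob (sticking out 5 mm) on its -x end. It weighs under 0.5 kg and starts standing on the bench; either end may face either way in the tray
- slim_mid (a point): centre (half-way up) of the blue slim power module, an upright metal box 100 mm long (its x) by 24 mm thick (its y) by 120 mm tall (its z), with slotted sides, a light panel with a small black knob (sticking out 5 mm) on its -x end. It weighs under 0.5 kg and starts standing on the bench; either end may face either way in the tray
- spool: bystander: steel-coloured solder spool standing on end, 60 mm diameter, 60 mm tall; origin at the centre of its underside
- bottle: bystander: white bottle with red cap, 56 mm diameter, 150 mm tall; origin at the centre of its underside
- meter: bystander: yellow handheld multimeter lying on its back, 75 (x) x 150 (y) x 34 mm, dial 4 mm higher; origin at the centre of its underside
- driver: bystander: screwdriver lying on the bench along its x, 180 mm long, handle under 35 mm thick; origin near its middle, at its underside
Mind the look-alikes: they are no part of the job. There is more than one size of the part that bears wide_mid; the job needs the middle-sized.

How it is judged:
By the outcome, as a careful person would: the job done as asked, in the order asked, and still so for the second after the job is handed in, with the robot touching nothing.
It also fails if it takes over 72 s, if anything falls off the work surface, if the arm or the gripper's body presses on something with over 40 N, if the wrist force passes 120 N, or if a joint passes its speed limit or range.

## Working session

There is one attempt and no reset: what is moved stays moved. The work goes in short steps, Python scripts to look and compute and a tool call to move; the robot and the scene stay as the last step left them, time stands still between calls to the robot, and variables do not carry over. Pictures are saved under pics/ and viewed, at most 10 in all, crops included, and the job is handed in when it is done.

Besides the shell and the picture viewer there is one more tool, called after "Call:" as name(argument=value, ...), one argument or row to a line, values as JSON. drive_tool: Moves the arm, as the interface text tells. Its arguments: {"type":"object","properties":{"moves":{"type":"array"},"force":{"type":"number"}},"required":["moves"]}

```bash
mkdir -p pics; ls; cat > h.py <<'E'
import numpy as np,cv2
from bench import status,viewer,manip,spotter
def toworld(p,c): 
    E=np.array(p["extrinsics"]); return (np.linalg.inv(E)@np.r_[c,1])[:3]
def cloud(p):
    d=p["depth"];v,u=np.mgrid[:d.shape[0],:d.shape[1]]
    X=np.stack([(u-p["cx"])/p["fx"]*d,-(v-p["cy"])/p["fy"]*d,-d],-1)
    E=np.linalg.inv(np.array(p["extrinsics"])); return X@E[:3,:3].T+E[:3,3]
def pix(p,w):
    c=np.array(p["extrinsics"])@np.r_[w,1]; return np.round([p["cx"]+p["fx"]*c[0]/-c[2],p["cy"]-p["fy"]*c[1]/-c[2]])
E
python3 - <<'E'
from h import *
s=status.read_state();print(s)
for n in ["top","side"]:
    p=viewer.read_camera(n);cv2.imwrite(f"pics/{n}0.png",p["image"]);print(n,[k for k in p],p["fx"],np.round(p["extrinsics"],3).tolist())
    for t in ["rack","stop_grip","wide_mid","medium_mid","slim_mid","spool","bottle","meter","driver"]:
        for r in spotter.pinpoint(p,t)[:4]:
            w=toworld(p,r["xyz"]);print(t,round(r["score"],2),np.round(w,3),pix(p,w),[k for k in r if k not in("xyz","score")])
E
```

```text
pics
{'time_s': 0.0, 'joint_pos': array([ 5.85804991e+01,  7.13276071e+00,  9.46328044e+01,  6.27260893e-05,
        7.83542013e+01, -4.73214972e+00]), 'joint_velocities': array([-0.01572084,  0.03209469,  0.09415268, -0.04918714, -0.02055829,
       -0.0454503 ]), 'tau': array([ 5.13725809e-04, -4.23609281e+01, -3.65458882e+01,  2.70147143e-05,
        6.74292984e-03,  6.44756867e-06]), 'tcp_pos': array([0.29162938, 0.58022059, 0.23007453]), 'ee_rot': array([[-8.93470366e-01,  4.49120826e-01, -1.09059710e-03],
       [ 4.49122117e-01,  8.93468603e-01, -1.78326134e-03],
       [ 1.73514460e-04, -2.08310244e-03, -9.99997815e-01]]), 'wrist_force': array([ 0.35687316, -0.09372566,  0.59447879]), 'torque': array([-0.00986816,  0.00931216,  0.02915812]), 'grip_force': 0.0, 'gripper_width': 0.08538340672976652}
top ['image', 'depth', 'fx', 'fy', 'cx', 'cy', 'extrinsics', 'shot'] 462.26872190053325 [[0.004, -1.0, 0.006, -0.095], [1.0, 0.005, 0.029, -0.584], [-0.03, 0.005, 1.0, -1.164], [0.0, 0.0, 0.0, 1.0]]
rack 0.77 [ 0.563  0.259 -0.003] [148. 213.] []
stop_grip 0.65 [0.584 0.159 0.114] [
[... 774 characters left out ...]

rack 0.56 [ 0.569  0.258 -0.   ] [233. 375.] []
rack 0.21 [0.581 0.16  0.111] [244. 299.] []
stop_grip 0.65 [0.584 0.156 0.109] [243. 297.] []
wide_mid 0.93 [ 0.408 -0.47   0.102] [394. 128.] []
wide_mid 0.81 [ 0.481 -0.329  0.072] [354. 163.] []
wide_mid 0.74 [ 0.489 -0.231  0.049] [341. 193.] []
wide_mid 0.71 [0.784 0.191 0.001] [151. 310.] []
medium_mid 0.88 [ 0.64  -0.204  0.067] [280. 181.] []
slim_mid 0.76 [ 0.455 -0.093  0.061] [341. 234.] []
spool 0.82 [ 0.733 -0.011  0.002] [215. 244.] []
spool 0.38 [ 0.453 -0.097  0.06 ] [342. 234.] []
bottle 0.91 [ 0.597 -0.392  0.002] [316. 158.] []
meter 0.61 [ 0.783  0.189 -0.002] [153. 310.] []
driver 0.6 [ 0.756 -0.239  0.003] [244. 179.] []
```

View pics/top0.png

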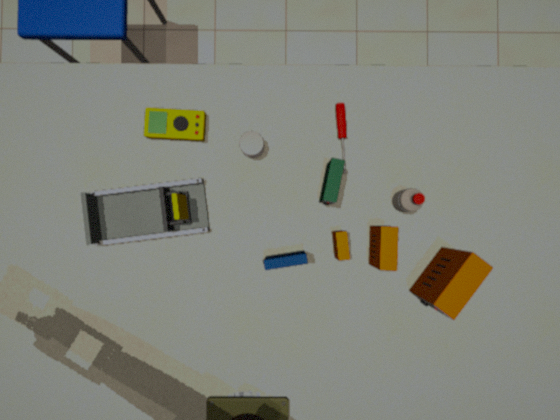

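View pics/side0.png

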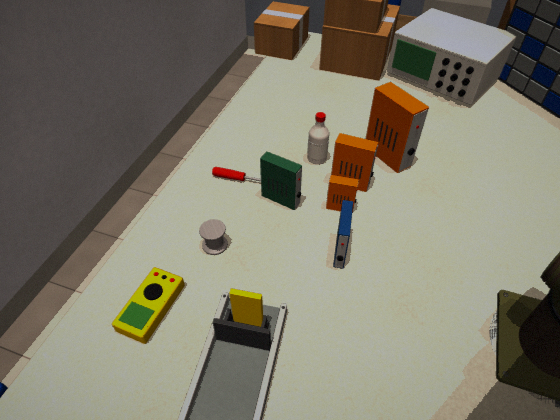

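The top view shows three orange boxes: small at (342,245), middle at (383,247) and large at (450,282). The middle one's centre is at z≈0.07, which matches the 140 mm height, so I choose it. Green is at (333,181), blue at (286,260), and the rack runs from its end wall at (92,218) to the stop at (178,206). Next I'll measure the top faces from depth.

```bash
cat >> h.py <<'E'
def rect(P,c,zlo,zhi,r=.09):
    P=P.reshape(-1,3);m=(np.hypot(P[:,0]-c[0],P[:,1]-c[1])<r)&(P[:,2]>zlo)&(P[:,2]<zhi)
    Q=P[m]; (x,y),(w,h),a=cv2.minAreaRect((Q[:,:2]*1000).astype(np.float32))
    if w<h: w,h,a=h,w,a+90
    a=(a+90)%180-90
    return len(Q),round(x),round(y),round(w),round(h),round(a,1),round(float(np.median(Q[:,2]))*1000)
E
python3 - <<'E'
from h import *
for n in ["top","side"]:
    p=viewer.read_camera(n);P=cloud(p);print(n)
    for t,c,z in [("wide",(.482,-.325),.14),("small",(.488,-.23),.1),("med",(.641,-.204),.13),("slim",(.454,-.093),.12)]:
        print(t,rect(P,c,z-.008,z+.008,.075))
    print("handle",rect(P,(.584,.16),.118,.136)); print("wall",rect(P,(.56,.38),.074,.086,.1)); print("plate",rect(P,(.58,.2),.075,.087,.075))
    Q=P.reshape(-1,3);m=(abs(Q[:,2]-.032)<.006)&(Q[:,1]>.12)&(Q[:,1]<.36)&(abs(Q[:,0]-.565)<.1)
    for lo,hi in[(.46,.53),(.6,.68)]:
        k=m&(Q[:,0]>lo)&(Q[:,0]<hi);print("guide",k.sum(),cv2.fitLine((Q[k,:2]*1000).astype(np.float32),cv2.DIST_HUBER,0,.01,.01).ravel().round(3)) if k.sum()>5 else 0
    if n=="side":
        u,v=[int(x) for x in pix(p,(.482,-.325,.07))];cv2.imwrite("pics/crop.png",cv2.resize(p["image"][v-70:v+70,u-80:u+80],None,fx=4,fy=4))
E
```

```text
top
wide (816, 485, -324, 101, 41, -1.8, 140)
small (338, 492, -258, 93, 68, -83.9, 96)
med (624, 640, -201, 101, 32, -11.9, 130)
slim (471, 453, -91, 101, 24, -81.0, 120)
handle (158, 579, 160, 59, 13, 7.3, 128)
wall (300, 550, 383, 123, 14, 7.0, 80)
plate (246, 576, 180, 107, 52, 7.5, 81)
guide 471 [ 1.29000e-01 -9.92000e-01  5.06069e+02  2.40657e+02]
guide 496 [ 1.2400e-01 -9.9200e-01  6.3066e+02  2.3866e+02]
side
wide (532, 484, -326, 101, 45, -1.1, 141)
small (257, 491, -257, 93, 68, -83.6, 97)
med (477, 638, -203, 100, 35, -11.5, 131)
slim (426, 452, -94, 103, 24, -80.9, 121)
handle (273, 578, 158, 59, 13, 7.1, 128)
  return _methods._mean(a, axis=axis, dtype=dtype,
  ret = ret.dtype.type(ret / rcount)
Traceback (most recent call last):
  File "h.py", line 16, in rect
    return len(Q),round(x),round(y),round(w),round(h),round(a,1),round(float(np.median(Q[:,2]))*1000)
                                                                 ~~~~~^^^^^^^^^^^^^^^^^^^^^^^^^^^^^^^
ValueError: cannot convert float NaN to integer
```

```bash
python3 - <<'E'
from h import *
p=viewer.read_camera("side")
u,v=[int(x) for x in pix(p,(.482,-.325,.07))];cv2.imwrite("pics/crop.png",cv2.resize(p["image"][v-65:v+75,u-70:u+70],None,fx=4,fy=4))
p=viewer.read_camera("top");P=cloud(p);print("large",rect(P,(.408,-.47),.165,.25,.12))
Q=P.reshape(-1,3);k=(Q[:,2]>.15)&(Q[:,1]>-.6)&(Q[:,1]<-.2)&(Q[:,0]>.3);print(Q[k][:,1].max(),Q[k][np.argmax(Q[k][:,1])])
R=np.array([[.992,-.125],[.125,.992]]);o=np.array([.5658,.258])
for n,l in [("wide",(.002,.096)),("med",(.002,.036)),("slim",(.002,-.016))]: print(n,o+R@l)
E
```

```text
large (2101, 410, -468, 143, 58, -37.2, 197)
-0.37641106247740325 [ 0.59955289 -0.37641106  0.15127224]
wide [0.555784 0.353482]
med [0.563284 0.293962]
slim [0.569784 0.242378]
```

View pics/crop.png

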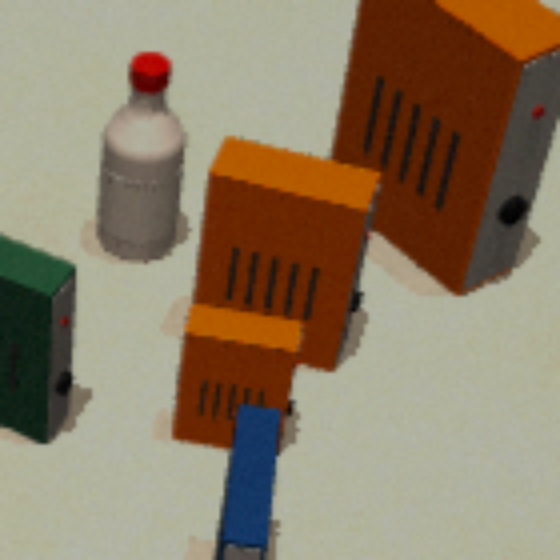

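The crop shows the middle orange box at (285,250), standing between the small one and the large one, with its knob on the -x end. The reading of 101 x 41 mm with the top at 140 mm confirms the choice. Moving now.

Call:
drive_tool(
  moves=[1,0,0,0,-0.147,1,0,0,0,-0.147,1,0,0,0,-0.146,1,-1.2,-5,0,0,1,-1.2,-5,0,0,1,-1.2,-5,0,0,1,-1.2,-5,0,0,1,-1.2,-5,0,0,1,-1.2,-5,0,0,1,-1.2,-5,0,0,1,-1.2,-5,0,0,1,-1.2,-5,0,0],
  force=40,
)

```text
time_s: 2.7
tcp_pos: [0.3884, 0.1265, 0.2317]
ee_rot: [[-1.0, 0.025, 0.001], [0.025, 1.0, 0.0], [-0.001, 0.0, -1.0]]
wrist_force: [0.9, -0.2, -0.6]
gripper_width: 0.0853
grip_force: 0.0
```

Call:
drive_tool(
  moves=[1,-1.2,-5,0,0,1,-1.2,-5,0,0,1,-1.2,-5,0,0,1,-1.2,-5,0,0,1,-1.2,-5,0,0,1,-1.2,-5,0,0,1,-1.2,-5,0,0,1,-1.2,-5,0,0,1,-1.2,-5,0,0,1,0,0,0,0,1,0,0,0,0],
)

```text
time_s: 4.08
tcp_pos: [0.4845, -0.3241, 0.231]
ee_rot: [[-1.0, 0.026, -0.001], [0.026, 1.0, 0.001], [0.001, 0.001, -1.0]]
wrist_force: [0.8, -0.3, 0.9]
gripper_width: 0.0853
grip_force: 0.0
```

Call:
drive_tool(
  moves=[1,0,0,4,0,1,0,0,4,0,1,0,0,3,0,1,0,0,1.4,0,1,0,0,0,0,-1,0,0,0,0,-1,0,0,0,0,-1,0,0,0,0,-1,0,0,0,0,-1,0,0,0,0,-1,0,0,0,0],
)

```text
time_s: 5.45
tcp_pos: [0.4855, -0.3253, 0.1089]
ee_rot: [[-1.0, 0.026, 0.002], [0.026, 1.0, -0.002], [-0.002, -0.002, -1.0]]
wrist_force: [1.0, -0.9, 5.4]
gripper_width: 0.0396
grip_force: 42.4
```

Call:
drive_tool(
  moves=[-1,0,0,-2,0,-1,0,0,-4,0,-1,0,0,-4,0,-1,0,0,-4,0,-1,0,0,-2,-0.152,-1,-1.1,4.7,0,0,-1,-1.1,4.7,0,0,-1,-1.1,4.7,0,0,-1,-1.1,4.7,0,0,-1,-1.1,4.7,0,0,-1,-1.1,4.7,0,0,-1,-1.1,4.7,0,0],
)

```text
time_s: 6.95
tcp_pos: [0.5188, 0.0132, 0.2669]
ee_rot: [[-0.992, -0.126, -0.002], [-0.126, 0.992, 0.0], [0.001, 0.0, -1.0]]
wrist_force: [-0.2, -0.1, -3.7]
gripper_width: 0.0394
grip_force: 42.1
```

Call:
drive_tool(
  moves=[-1,-1.1,4.7,0,0,-1,-1.1,4.7,0,0,-1,-1.1,4.7,0,0,-1,-1.1,4.7,0,0,-1,-1.1,4.7,0,0,-1,-1.1,4.7,0,0,-1,-0.7,3,0,0,-1,-0.5,1.5,0,0,-1,0,0,0,0,-1,0,0,0,0],
)

```text
time_s: 8.2
tcp_pos: [0.5559, 0.3445, 0.2672]
ee_rot: [[-0.992, -0.125, -0.001], [-0.125, 0.992, -0.001], [0.001, -0.001, -1.0]]
wrist_force: [0.3, -0.2, -3.6]
gripper_width: 0.0392
grip_force: 42.4
```

Call:
drive_tool(
  moves=[-1,-0.2,0.9,0,0,-1,0,0,3,0,-1,0,0,3,0,-1,0,0,0.7,0,-1,0,0,0,0,-1,0,0,0,0],
)

```text
time_s: 8.95
tcp_pos: [0.5577, 0.3553, 0.2025]
ee_rot: [[-0.992, -0.126, 0.003], [-0.126, 0.992, 0.001], [-0.003, 0.001, -1.0]]
wrist_force: [0.7, 0.1, -3.1]
gripper_width: 0.0394
grip_force: 42.3
```

```bash
cat >> h.py <<'E'
R=np.array([[.992,-.125],[.125,.992]]);o=np.array([.5658,.258])
def rk(w): return R.T@(np.array(w)[:2]-o)
def modbox(p,zlo,zhi,hue):  # rack coords extents of coloured points in height band
    P=cloud(p).reshape(-1,3);H=cv2.cvtColor(p["image"],cv2.COLOR_BGR2HSV).reshape(-1,3)
    q=(P[:,:2]-o)@R
    k=(abs(H[:,0].astype(int)-hue)<12)&(H[:,1]>110)&(P[:,2]>zlo)&(P[:,2]<zhi)&(abs(q[:,0])<.09)&(abs(q[:,1])<.14)
    q=q[k]*1000; return k.sum(),np.percentile(q,[1,99],axis=0).round(1).tolist() if k.sum() else 0
E
python3 - <<'E'
from h import *
s=status.read_state();print(s["tcp_pos"],rk(s["tcp_pos"]))
for n in ["side","top"]:
    p=viewer.read_camera(n);cv2.imwrite(f"pics/{n}1.png",p["image"])
    print(n,modbox(p,.1,.3,10)); P=cloud(p).reshape(-1,3);q=(P[:,:2]-o)@R*1000
    for nm,m in [("wall",(abs(P[:,2]-.08)<.003)&(abs(q[:,0])<75)&(q[:,1]>100)&(q[:,1]<150)),("guides",(abs(P[:,2]-.032)<.003)&(abs(q[:,0])<90)&(abs(q[:,1])<100))]:
        print(nm,m.sum(),np.percentile(q[m],[2,50,98],axis=0).round(1).tolist())
p=viewer.read_camera("side");u,v=[int(x) for x in pix(p,(.556,.353,.12))];v=min(v,340);cv2.imwrite("pics/c1.png",cv2.resize(p["image"][v-80:v+80,max(0,u-100):u+100],None,fx=4,fy=3.75))
E
```

```text
[0.55769234 0.35532266 0.20248104] [0.00412253 0.09755754]
side (np.int64(2127), [[-46.2, 77.9], [51.6, 116.7]])Traceback (most recent call last):
  File "<stdin>", line 7, in <module>
    return _quantile_unchecked(
        a, q, axis, out, overwrite_input, method, keepdims, weights)
    return _ureduce(a,
                    func=_quantile_ureduce_func,
    ...<5 lines>...
                    overwrite_input=overwrite_input,
                    method=method)
    r = func(a, **kwargs)
    result = _quantile(arr,
                       quantiles=q,
    ...<2 lines>...
                       out=out,
                       weights=wgt)
    slices_having_nans = np.isnan(arr[-1, ...])
                                  ~~~^^^^^^^^^
IndexError: index -1 is out of bounds for axis 0 with size 0
```

View pics/side1.png

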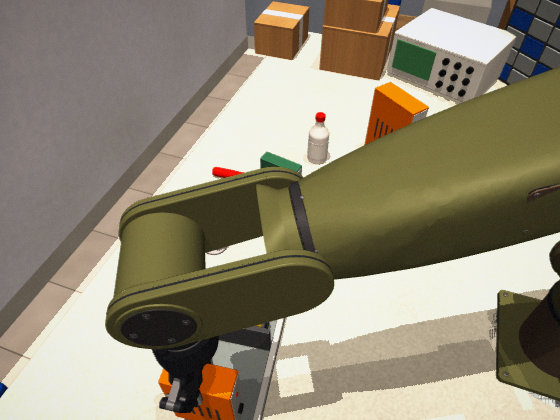

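The picture shows the orange module held upright above the tray at (205,390). Its measured extent is x -46 to 52 and y 78 to 117 mm in tray axes, so it fits. Lowering it.

Call:
drive_tool(
  moves=[-1,0,0,2,0,-1,0,0,2,0,-1,0,0,2,0,-1,0,0,1.5,0,-1,0,0,0.4,0,-1,0,0,0,0,-1,0,0,0,0],
)

```text
time_s: 9.88
tcp_pos: [0.5574, 0.3553, 0.1224]
ee_rot: [[-0.992, -0.126, 0.002], [-0.126, 0.992, 0.001], [-0.002, 0.001, -1.0]]
wrist_force: [0.3, -0.8, -4.0]
gripper_width: 0.0391
grip_force: 42.3
```

Call:
drive_tool(
  moves=[-1,0,0,0.2,0,-1,0,0,0.2,0,-1,0,0,0,0,-1,0,0,0,0],
)

```text
time_s: 10.38
tcp_pos: [0.5572, 0.3552, 0.1189]
ee_rot: [[-0.992, -0.126, 0.001], [-0.126, 0.992, 0.001], [-0.001, 0.0, -1.0]]
wrist_force: [-3.1, -2.2, 5.5]
gripper_width: 0.0393
grip_force: 43.3
```

Call:
drive_tool(
  moves=[0.3,0,0,0,0,0.3,0,0,0,0,0.3,0,0,0,0,0.3,0,0,-1,0,0.3,0,0,-3,0,0.3,0,0,-4,0,0.3,0,0,-4,0,0.8,0,0,0,0.165,0.8,0,0,0,0.165,0.8,-1.7,-4.8,0,0,0.8,-1.7,-4.8,0,0,0.8,-1.7,-4.8,0,0],
)

```text
time_s: 11.88
tcp_pos: [0.5778, 0.2023, 0.2383]
ee_rot: [[-0.979, 0.202, 0.001], [0.202, 0.979, 0.0], [-0.001, 0.001, -1.0]]
wrist_force: [0.4, 0.7, -0.6]
gripper_width: 0.0769
grip_force: 0.0
```

Call:
drive_tool(
  moves=[0.8,-1.7,-4.8,0,0,0.8,-1.7,-4.8,0,0,0.8,-1.7,-4.8,0,0,0.8,-1.7,-4.8,0,0,0.8,-1.7,-4.8,0,0,0.8,-1.7,-4.8,0,0,0.8,-1.7,-3.5,0,0,0.8,-1.7,-2,0,0,0.8,0,0,0,0,0.8,0,0,0,0],
)

```text
time_s: 13.12
tcp_pos: [0.6411, -0.1593, 0.2376]
ee_rot: [[-0.979, 0.202, 0.0], [0.202, 0.979, 0.0], [0.0, 0.0, -1.0]]
wrist_force: [0.5, 0.5, -0.9]
gripper_width: 0.077
grip_force: 0.0
```

```bash
python3 - <<'E'
from h import *
p=viewer.read_camera("top");print("wide in rack",modbox(p,.1,.2,10))
p=viewer.read_camera("side");print("wide in rack",modbox(p,.1,.2,10))
E
```

```text
wide in rack (np.int64(843), [[-46.0, 76.6], [50.8, 116.0]])
wide in rack (np.int64(2289), [[-46.5, 75.8], [51.5, 115.8]])
```

Call:
drive_tool(
  moves=[0.8,-0.7,-4.2,0,0,0.8,0,0,4,0,0.8,0,0,4,0,0.8,0,0,4,0,0.8,0,0,1.9,0,0.8,0,0,0,0,-1,0,0,0,0,-1,0,0,0,0,-1,0,0,0,0,-1,0,0,0,0,-1,0,0,0,0,-1,0,0,0,0],
)

```text
time_s: 14.72
tcp_pos: [0.6408, -0.2029, 0.1005]
ee_rot: [[-0.979, 0.202, 0.003], [0.202, 0.979, -0.001], [-0.003, -0.001, -1.0]]
wrist_force: [-0.1, -0.9, 5.8]
gripper_width: 0.0312
grip_force: 42.0
```

Call:
drive_tool(
  moves=[-1,0,0,-2,0,-1,0,0,-4,0,-1,0,0,-4,0,-1,0,0,-4,0,-1,0,0,-2,-0.165,-1,0,0,0,-0.165,-1,0.1,4.5,0,0,-1,0.1,4.5,0,0,-1,0.1,4.5,0,0,-1,0.1,4.5,0,0,-1,0.1,4.5,0,0,-1,0.1,4.5,0,0],
)

```text
time_s: 16.23
tcp_pos: [0.5988, 0.0661, 0.2585]
ee_rot: [[-0.992, -0.126, -0.001], [-0.126, 0.992, -0.0], [0.001, 0.0, -1.0]]
wrist_force: [0.2, 0.6, -2.3]
gripper_width: 0.0312
grip_force: 41.3
```

Call:
drive_tool(
  moves=[-1,0.1,4.5,0,0,-1,0.1,4.5,0,0,-1,0.1,4.5,0,0,-1,0.1,4.5,0,0,-1,0.2,4.5,0,0,-1,0.2,0.7,0,0,-1,0,0,3,0,-1,0,0,3,0,-1,0,0,0,0,-1,0,0,0,0],
)

```text
time_s: 17.48
tcp_pos: [0.5631, 0.2935, 0.1997]
ee_rot: [[-0.992, -0.125, 0.001], [-0.125, 0.992, 0.0], [-0.001, 0.0, -1.0]]
wrist_force: [-0.6, -0.3, -2.1]
gripper_width: 0.0313
grip_force: 41.5
```

```bash
python3 - <<'E'
from h import *
s=status.read_state();print(s["tcp_pos"],rk(s["tcp_pos"])*1000)
for n in ["side","top"]:
    p=viewer.read_camera(n)
    for h in(60,70,80):print(n,h,modbox(p,.1,.3,h))
E
```

```text
[0.56314754 0.293504   0.19966853] [ 1.80675452 35.55152256]
side 60 (np.int64(1457), [[-48.5, 20.4], [47.7, 50.8]])
side 70 (np.int64(2021), [[-48.5, 20.3], [47.5, 50.9]])
side 80 (np.int64(1799), [[-48.5, 20.5], [47.6, 51.0]])
top 60 (np.int64(431), [[-46.6, 14.1], [47.3, 48.2]])
top 70 (np.int64(694), [[-46.0, 11.6], [47.0, 48.1]])
top 80 (np.int64(582), [[-45.9, 11.4], [47.0, 47.7]])
```

Call:
drive_tool(
  moves=[-1,-0.2,0,0,0,-1,0,0,2,0,-1,0,0,2,0,-1,0,0,2,0,-1,0,0,2,0,-1,0,0,0.5,0,-1,0,0,0,0,-1,0,0,0,0],
)

```text
time_s: 18.58
tcp_pos: [0.5652, 0.2944, 0.1143]
ee_rot: [[-0.992, -0.126, 0.002], [-0.126, 0.992, 0.001], [-0.002, 0.0, -1.0]]
wrist_force: [0.4, 0.0, -2.4]
gripper_width: 0.0314
grip_force: 41.6
```

Call:
drive_tool(
  moves=[-1,0,0,0.2,0,-1,0,0,0.2,0,-1,0,0,0,0,-1,0,0,0,0],
)

```text
time_s: 19.08
tcp_pos: [0.5649, 0.2943, 0.1105]
ee_rot: [[-0.992, -0.126, 0.001], [-0.126, 0.992, 0.0], [-0.001, 0.0, -1.0]]
wrist_force: [-2.1, -0.9, 5.9]
gripper_width: 0.0317
grip_force: 42.4
```

Call:
drive_tool(
  moves=[0.05,0,0,0,0,0.05,0,0,0,0,0.05,0,0,0,0,0.05,0,0,-1,0,0.05,0,0,-3,0,0.05,0,0,-4,0,0.05,0,0,-4,0,0.5,2,-4.6,0,0,0.5,2,-4.6,0,0,0.5,2,-4.6,0,0,0.5,2,-4.6,0,0,0.5,2,-4.6,0,0],
)

```text
time_s: 20.58
tcp_pos: [0.4939, 0.052, 0.2303]
ee_rot: [[-0.992, -0.126, 0.002], [-0.126, 0.992, -0.0], [-0.002, -0.0, -1.0]]
wrist_force: [1.3, -0.4, -0.0]
gripper_width: 0.064
grip_force: 0.0
```

Call:
drive_tool(
  moves=[0.5,2,-4.6,0,0,0.5,2,-4.6,0,0,0.5,2,-4.6,0,0,0.5,0,0,0,0.171,0.5,0,0,0,0.171,0.5,0,0,0,0.171,0.5,0,0,0,0.171,0.5,0,0,0,0.171,0.5,0,0,0,0.171,0.5,0,0,0,0.171,0.5,0,0,0,0.171,0.5,0,0,0,0.171],
)

```text
time_s: 22.08
tcp_pos: [0.4523, -0.0912, 0.2302]
ee_rot: [[-0.152, 0.988, 0.001], [0.988, 0.152, -0.0], [-0.001, 0.001, -1.0]]
wrist_force: [0.1, -0.9, 0.8]
gripper_width: 0.0641
grip_force: 0.0
```

```bash
python3 - <<'E'
from h import *
for n in ["side","top"]:
    p=viewer.read_camera(n);print(modbox(p,.1,.2,10),modbox(p,.1,.2,70))
E
```

```text
(np.int64(2294), [[-46.7, 75.5], [51.5, 115.8]]) (np.int64(1671), [[-46.1, 20.6], [49.0, 51.5]])
(np.int64(956), [[-45.8, 76.7], [50.9, 116.0]]) (np.int64(685), [[-43.6, 20.5], [48.0, 50.8]])
```

Call:
drive_tool(
  moves=[0.5,0,0,4,0,0.5,0,0,4,0,0.5,0,0,4,0,0.5,0,0,1.9,0,0.5,0,0,0,0,-1,0,0,0,0,-1,0,0,0,0,-1,0,0,0,0,-1,0,0,0,0,-1,0,0,0,0,-1,0,0,0,0],
)

```text
time_s: 23.55
tcp_pos: [0.4531, -0.0915, 0.092]
ee_rot: [[-0.158, 0.987, 0.002], [0.987, 0.158, -0.001], [-0.001, 0.002, -1.0]]
wrist_force: [-1.0, -0.5, 5.9]
gripper_width: 0.0235
grip_force: 40.7
```

Call:
drive_tool(
  moves=[-1,0,0,-2,0,-1,0,0,-4,0,-1,0,0,-5,0,-1,0,0,-4,-0.171,-1,0,0,0,-0.171,-1,0,0,0,-0.171,-1,0,0,0,-0.171,-1,0,0,0,-0.171,-1,0,0,0,-0.171,-1,0,0,0,-0.171,-1,0,0,0,-0.171,-1,0,0,0,-0.171],
)

```text
time_s: 25.05
tcp_pos: [0.4517, -0.0909, 0.2394]
ee_rot: [[-0.991, -0.132, -0.001], [-0.132, 0.991, 0.001], [0.001, 0.001, -1.0]]
wrist_force: [0.0, -0.5, -2.2]
gripper_width: 0.0239
grip_force: 39.9
```

Call:
drive_tool(
  moves=[-1,-2.2,4.5,0,0,-1,-2.2,4.5,0,0,-1,-2.2,4.5,0,0,-1,-2.2,4.5,0,0,-1,-2.2,4.5,0,0,-1,-2.2,4.5,0,0,-1,-2.2,4.5,0,0,-1,0,0,0,0,-1,0,0,3,0,-1,0,0,3,0,-1,0,0,0,0,-1,0,0,0,0],
)

```text
time_s: 26.55
tcp_pos: [0.5656, 0.2404, 0.1812]
ee_rot: [[-0.992, -0.125, 0.001], [-0.125, 0.992, 0.0], [-0.001, 0.0, -1.0]]
wrist_force: [1.0, 0.3, -2.8]
gripper_width: 0.023
grip_force: 40.4
```

```bash
python3 - <<'E'
from h import *
s=status.read_state();print(s["tcp_pos"],rk(s["tcp_pos"])*1000,s["ee_rot"][:,1])
for n in ["side","top"]:
    p=viewer.read_camera(n)
    print(n,modbox(p,.06,.3,108),modbox(p,.1,.2,70))
E
```

```text
[0.56562084 0.24042557 0.18124227] [ -2.37453146 -17.41144007] [-1.25359943e-01  9.92111320e-01  1.15479411e-04]
side (np.int64(1856), [[-50.3, -28.7], [46.2, -5.4]]) (np.int64(1689), [[-46.2, 20.5], [49.0, 51.4]])
top (np.int64(681), [[-48.8, -39.7], [45.7, -5.2]]) (np.int64(3), [[-11.4, -26.6], [47.9, 23.4]])
```

Call:
drive_tool(
  moves=[-1,-0.4,0,0,0,-1,0,0,2,0,-1,0,0,2,0,-1,0,0,2,0,-1,0,0,1.5,0,-1,0,0,0,0,-1,0,0,0,0],
)

```text
time_s: 27.52
tcp_pos: [0.5693, 0.2413, 0.1052]
ee_rot: [[-0.992, -0.126, 0.0], [-0.126, 0.992, 0.0], [-0.0, 0.0, -1.0]]
wrist_force: [0.0, -0.1, -1.8]
gripper_width: 0.0233
grip_force: 41.0
```

Call:
drive_tool(
  moves=[-1,0,0,0.2,0,-1,0,0,0.2,0,-1,0,0,0,0,-1,0,0,0,0],
)

```text
time_s: 28.02
tcp_pos: [0.5696, 0.2414, 0.1018]
ee_rot: [[-0.992, -0.126, 0.001], [-0.126, 0.992, 0.0], [-0.001, 0.0, -1.0]]
wrist_force: [0.3, 0.4, 0.7]
gripper_width: 0.0235
grip_force: 41.3
```

Call:
drive_tool(
  moves=[-0.15,0,0,0,0,-0.15,0,0,0,0,-0.15,0,0,0,0,-0.15,0,0,-1,0,-0.15,0,0,-3,0,-0.15,0,0,-4,0,0,0.1,-4.1,0,0,0,0,-4.2,0,0,0,0,0,0,0],
)

```text
time_s: 29.15
tcp_pos: [0.5792, 0.1568, 0.1824]
ee_rot: [[-0.992, -0.123, 0.001], [-0.123, 0.992, -0.0], [-0.001, -0.0, -1.0]]
wrist_force: [-0.5, -0.9, -0.0]
gripper_width: 0.0427
grip_force: 0.0
```

```bash
python3 - <<'E'
from h import *
s=status.read_state();print(s["tcp_pos"],rk(s["tcp_pos"])*1000)
for n in ["side","top"]:
    p=viewer.read_camera(n)
    print(n,modbox(p,.06,.3,108),modbox(p,.1,.2,70),modbox(p,.1,.2,10),modbox(p,.11,.14,28))
    cv2.imwrite(f"pics/{n}2.png",p["image"])
E
```

```text
[0.57923813 0.15683282 0.18235987] [   0.6847302  -102.03760655]
side (np.int64(1486), [[-45.6, -29.8], [50.5, -5.7]]) (np.int64(1712), [[-46.3, 20.2], [49.1, 51.3]]) (np.int64(2286), [[-46.9, 75.9], [51.4, 115.8]]) (np.int64(341), [[-30.1, -106.6], [28.4, -94.2]])
top (np.int64(83), [[-45.5, -127.0], [-9.5, -4.9]]) (np.int64(84), [[-44.5, 19.8], [-30.9, 44.5]]) (np.int64(128), [[-44.0, -47.3], [51.1, 116.9]]) (np.int64(74), [[-32.1, -105.3], [29.5, -62.9]])
```

View pics/side2.png

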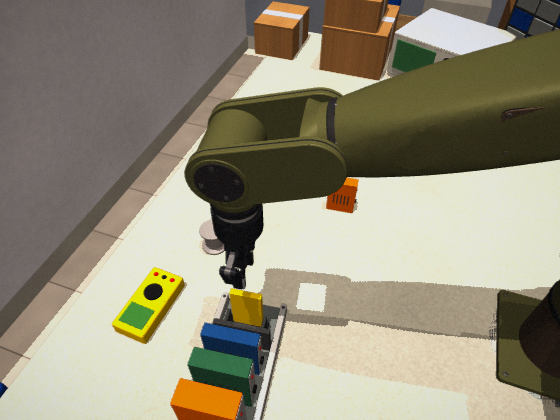

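The side view shows blue (230,345), green (222,370) and orange (207,400) standing upright in order. The gripper is above the yellow handle at (246,305). Next is gripping the handle.

Call:
drive_tool(
  moves=[0,0,0.2,0,0,0,0,0,4,0,0,0,0,3,0,0,0,0,1.9,0,0,0,0,0,0,-1,0,0,0,0,-1,0,0,0,0,-1,0,0,0,0,-1,0,0,0,0,-1,0,0,0,0],
  force=40,
)

```text
time_s: 30.5
tcp_pos: [0.5797, 0.161, 0.0943]
ee_rot: [[-0.992, -0.126, 0.003], [-0.126, 0.992, 0.0], [-0.003, 0.0, -1.0]]
wrist_force: [-0.8, -0.3, 6.2]
gripper_width: 0.0112
grip_force: 41.6
```

Call:
drive_tool(
  moves=[-1,0,0.5,0,0,-1,0,0.6,0,0,-1,0,0.6,0,0,-1,0,0.5,0,0,-1,0,0.4,0,0,-1,0,0.4,0,0,-1,0,0.4,0,0,-1,0,0.4,0,0,-1,0,0.4,0,0,-1,0,0.4,0,0,-1,0,0,0,0],
)

```text
time_s: 31.88
tcp_pos: [0.5737, 0.2064, 0.0943]
ee_rot: [[-0.992, -0.126, 0.003], [-0.126, 0.992, -0.0], [-0.003, -0.0, -1.0]]
wrist_force: [-0.9, -2.2, 6.2]
gripper_width: 0.0112
grip_force: 41.7
```

Call:
drive_tool(
  moves=[-1,0,0.4,0,0,-1,0,0.4,0,0,-1,0,0.4,0,0,-1,0,0.4,0,0,-1,0,0.4,0,0,-1,0,0.4,0,0,-1,0,0,0,0],
)

```text
time_s: 32.75
tcp_pos: [0.5707, 0.23, 0.0943]
ee_rot: [[-0.992, -0.126, 0.002], [-0.126, 0.992, -0.001], [-0.002, -0.001, -1.0]]
wrist_force: [-1.1, -2.5, 6.1]
gripper_width: 0.0114
grip_force: 41.8
```

```bash
python3 - <<'E'
from h import *
s=status.read_state();print(s["tcp_pos"],rk(s["tcp_pos"])*1000)
p=viewer.read_camera("side")
print(modbox(p,.03,.3,108),modbox(p,.1,.2,70),modbox(p,.1,.2,10),modbox(p,.11,.14,28))
E
```

```text
[0.57067047 0.22995097 0.09427933] [  1.32537734 -28.43344625]
(np.int64(730), [[-45.7, 3.3], [50.9, 36.2]]) (np.int64(1294), [[-46.5, 40.6], [49.4, 71.1]]) (np.int64(2314), [[-47.2, 70.2], [51.4, 115.8]]) (np.int64(164), [[-30.9, -35.7], [40.2, 71.3]])
```

Call:
drive_tool(
  moves=[-1,0,0.2,0,0,-1,0,0.2,0,0,-1,0,0.1,0,0,-1,0,0,0,0],
)

```text
time_s: 33.3
tcp_pos: [0.5701, 0.2343, 0.0943]
ee_rot: [[-0.992, -0.126, 0.002], [-0.126, 0.992, -0.001], [-0.002, -0.002, -1.0]]
wrist_force: [-1.4, -4.8, 7.4]
gripper_width: 0.0114
grip_force: 41.8
```

Call:
drive_tool(
  moves=[-1,0,0.1,0,0,-1,0,0.1,0,0,-1,0,0,0,0],
)

```text
time_s: 33.67
tcp_pos: [0.5698, 0.2359, 0.0943]
ee_rot: [[-0.992, -0.126, 0.002], [-0.126, 0.992, -0.002], [-0.002, -0.002, -1.0]]
wrist_force: [-0.3, -7.0, 6.4]
gripper_width: 0.0113
grip_force: 41.9
```

Call:
drive_tool(
  moves=[-1,0,0.1,0,0,-1,0,0.1,0,0,-1,0,0,0,0],
)

```text
time_s: 34.05
tcp_pos: [0.5698, 0.2367, 0.0943]
ee_rot: [[-0.992, -0.126, 0.002], [-0.126, 0.992, -0.004], [-0.002, -0.005, -1.0]]
wrist_force: [-1.1, -11.3, 8.6]
gripper_width: 0.0112
grip_force: 41.9
```

Call:
drive_tool(
  moves=[-1,0,0.1,0,0,-1,0,0,0,0],
)

```text
time_s: 34.3
tcp_pos: [0.5698, 0.2367, 0.0943]
ee_rot: [[-0.992, -0.126, 0.002], [-0.126, 0.992, -0.006], [-0.001, -0.006, -1.0]]
wrist_force: [-0.4, -14.5, 9.5]
gripper_width: 0.0114
grip_force: 42.0
```

Call:
drive_tool(
  moves=[-1,0,0.1,0,0,-1,0,0,0,0],
)

```text
time_s: 34.55
tcp_pos: [0.5697, 0.2367, 0.0943]
ee_rot: [[-0.992, -0.126, 0.002], [-0.126, 0.992, -0.008], [-0.001, -0.008, -1.0]]
wrist_force: [-1.4, -19.5, 10.7]
gripper_width: 0.0116
grip_force: 42.4
```

```bash
python3 - <<'E'
from h import *
p=viewer.read_camera("side")
print(modbox(p,.1,.2,70),modbox(p,.1,.2,10))
i=p["image"][290:420,120:330];cv2.imwrite("pics/row.png",cv2.resize(i,None,fx=3.8,fy=3.8))
E
```

```text
(np.int64(1124), [[-46.4, 47.1], [49.3, 74.3]]) (np.int64(2236), [[-47.2, 78.0], [51.4, 118.3]])
```

View pics/row.png

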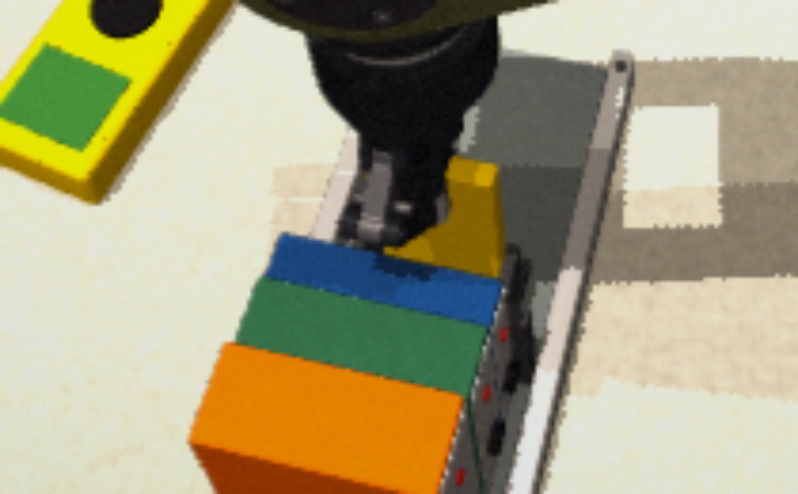

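The row is tight in the crop, with orange, green and blue tops touching and the stop behind them. The push force is rising with no motion, so the row is against the wall. I'll ease off slightly, release and rise.

Call:
drive_tool(
  moves=[-1,0,-0.2,0,0,-1,0,0,0,0,-0.3,0,0,0,0,-0.3,0,0,0,0,-0.3,0,0,0,0,-0.3,0,0,-1,0,-0.3,0,0,-3,0,-0.3,0,0,-5,0,-0.3,0,0,-5,0,-0.3,0,-5,0,0,-0.3,0,-5,0,0,-0.3,0,-5,0,0],
)

```text
time_s: 36.1
tcp_pos: [0.5876, 0.0893, 0.2335]
ee_rot: [[-0.992, -0.127, 0.002], [-0.127, 0.992, 0.0], [-0.002, -0.0, -1.0]]
wrist_force: [0.1, 0.1, -0.8]
gripper_width: 0.03
grip_force: 0.0
```

```bash
python3 - <<'E'
from h import *
print(status.read_state()["tcp_pos"])
p=viewer.read_camera("side")
print(modbox(p,.03,.3,108),modbox(p,.1,.2,70),modbox(p,.1,.2,10),modbox(p,.11,.14,28))
q=viewer.read_camera("top")
i=np.hstack([cv2.resize(p["image"][270:420,150:310],(400,375)),cv2.resize(q["image"][165:258,70:230],(400,375))]);cv2.imwrite("pics/fin.png",i)
E
```

```text
[0.58757197 0.08928452 0.23348546]
(np.int64(746), [[-45.9, 22.9], [50.9, 42.9]]) (np.int64(1125), [[-46.5, 47.2], [49.6, 74.5]]) (np.int64(2234), [[-47.0, 78.4], [51.2, 118.3]]) (np.int64(392), [[-30.6, -28.5], [28.2, -12.7]])
```

View pics/fin.png

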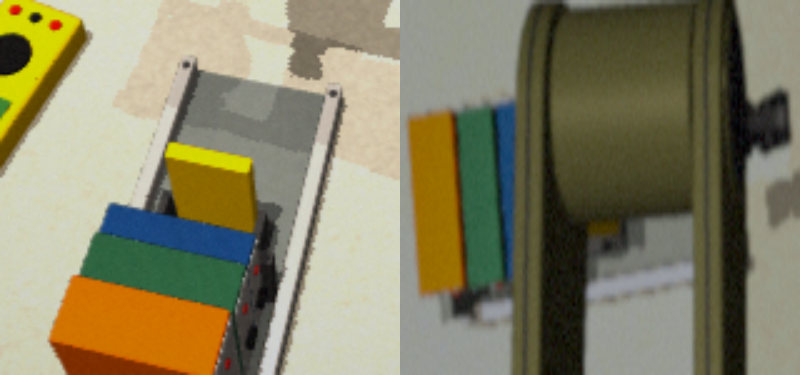

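The row is upright and snug in the order orange, green, blue, with the stop up against blue, and the robot is clear. Handing in.

```bash
python3 -c "
from bench import manip;print(manip.sign_off())"
```

```text
the job is handed in; nothing more can be done
None
```

I handed the job in at about 36 s: orange, green and blue stand upright in order from the end wall, the stop is snug against them, and none of the bystanders was touched.

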